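# Open the cool-down box and hold its gate wide

## Task

The bench's blue cool-down box is shut by two catches on its roof. With the gripper squeeze both grips of the catch with the round grips together as far as they go, then those of the catch with the flat grips; then swing the barred gate out by its wooden post, past its detent, and finish while still holding it wide open, at about a right angle to the front or a little more, so that a colleague across the bench can take the beads out. Leave the other things where they stand.

Things in the scene. Friction and masses are not known exactly. Their poses are not given: they have to be found in the camera images.
- box: blue steel cool-down box, 260 wide, 170 deep, its flat roof 150 high. Origin on the bench under it; its +x axis points to its open front (away from the robot at yaw 0), +y along the front towards the hinge, z up. The roof spans x -110..60, y -130..130 mm
- hinge (a point): point on the gate's upright hinge axis, 185 mm above the bench; at (68, 120, 185) mm in the box's frame. The hinge's detent housing stands beyond it (to box y = 192, up to 134 high)
- gate (a joint): swing of the barred gate, rad: 0 shut, grows as the free edge swings out of the front (counter-clockwise from above), stop at 1.75. A spring pulls it shut all the way (about 0.1 N m shut, 0.5 N m at 1.6 rad). A sprung detent resists between about 0.6 and 0.9 rad (about 7 N at the post in all, spring included); let go beyond it, the gate falls back and rests on the detent near 1.06 rad, which is not wide. Locked until both catches are in
- post (a point): centre of the graspable part of the gate's wooden post, a plain upright round peg 18 in diameter that stands on the gate, from 145 to 205 above the bench (this point is at 185). It moves with the gate, 135 mm from the hinge axis; straight across from the hinge along box -y when shut, along box +x at 1.57 rad. In the front plane of the gate, 38 mm in front of the catches
- gate_leaf: the gate itself with its post: 10 thick, 238 long from the hinge to the free edge, 145 high, 19 clear of the bench. Origin on the hinge axis at bench level; -y axis points along the gate to the free edge
- round_mid (a point): centre of the round-grip catch on the roof, midway between its two grips and 180 above the bench: two upright round pegs 16 in diameter, aluminium, both standing from 160 to 198 above the bench, side by side along box y. 58 over the outer faces at rest, 36 fully squeezed. The two catches stand 130 mm apart along the front, 30 mm ahead of the box's middle; which is nearer the hinge varies. Axes as the box's
- round_l (a joint): inward travel, m, of the +y side (box frame) grip of the round-grip catch: 0 at rest, stop at 0.011. Stiff slide (3 N), stays where it is pushed; its hook lets go of the gate from about 0.005, it is counted as in from 0.006
- round_pad_l: that +y side grip; origin on it, 180 above the bench
- round_r (a joint): inward travel, m, of the -y side (box frame) grip of the round-grip catch: 0 at rest, stop at 0.011. Stiff slide (3 N), stays where it is pushed; its hook lets go of the gate from about 0.005, it is counted as in from 0.006
- round_pad_r: that -y side grip; origin on it, 180 above the bench
- flat_mid (a point): centre of the flat-grip catch on the roof, midway between its two grips and 180 above the bench: two upright flat plates, 26 long (along box x), 6 thick, aluminium, both standing from 160 to 198 above the bench, side by side along box y. 58 over the outer faces at rest, 36 fully squeezed. The two catches stand 130 mm apart along the front, 30 mm ahead of the box's middle; which is nearer the hinge varies. Axes as the box's
- flat_l (a joint): inward travel, m, of the +y side (box frame) grip of the flat-grip catch: 0 at rest, stop at 0.011. Stiff slide (3 N), stays where it is pushed; its hook lets go of the gate from about 0.005, it is counted as in from 0.006
- flat_pad_l: that +y side grip; origin on it, 180 above the bench
- flat_r (a joint): inward travel, m, of the -y side (box frame) grip of the flat-grip catch: 0 at rest, stop at 0.011. Stiff slide (3 N), stays where it is pushed; its hook lets go of the gate from about 0.005, it is counted as in from 0.006
- flat_pad_r: that -y side grip; origin on it, 180 above the bench
- jar: bystander: glass jar 72 wide, 85 high; origin at its underside
- block: bystander: wooden block 50x50x70; origin at its underside
- tray: bystander: black bead tray 140x100x25; origin at its underside
- dish: bystander: small white dish on the box's roof, 60 wide, 22 high; origin at its underside
- graphite: bystander: black graphite plate on the roof, 50x70x12; origin at its underside
- flask: bystander: yellow flask, 68 wide, 200 high; origin at its underside
- brush: bystander: brush lying on the bench; origin at its underside middle

How it is judged (in metres and radians):
On the way, in this order (a step that is already met when the one before it is completed fails the run):
1. the round-grip catch is squeezed in between the fingers, the flat-grip catch still out and the gate shut (value of joint each of round_l, round_r above 0.006 m and contact force between the fingers and round_pad_l above 0.5 N and contact force between the fingers and round_pad_r above 0.5 N and value of joint each of flat_l, flat_r below 0.004 m and value of joint gate below 0.2 rad), for 0.1 s.
2. then the flat-grip catch is squeezed in between the fingers, the gate still shut (value of joint each of flat_l, flat_r, round_l, round_r above 0.006 m and contact force between the fingers and flat_pad_l above 0.5 N and contact force between the fingers and flat_pad_r above 0.5 N and value of joint gate below 0.2 rad), for 0.1 s.
3. the gate is swung past its detent by the robot (value of joint gate above 1.15 rad and contact force between the fingers and gate_leaf above 0.5 N), for 0.1 s.
At the end, for the whole second after the job is handed in: The fingers are still holding the gate (more than 0.5 N) at 1.4 rad (80 degrees) or wider, at rest (under 0.1 rad/s), all four catch grips still at least 6 mm in (value of joint gate above 1.4 rad and velocity of joint gate between -0.1 and 0.1 rad/s and contact force between the fingers and gate_leaf above 0.5 N and value of joint each of round_l, round_r, flat_l, flat_r above 0.006 m); the arm keeps its last pose, push and grip.
It fails at once if a bystander is moved more than 30 mm (distance of any of jar, block, tray, dish, graphite, flask, brush from where it was at the start of the episode above 0.03 m).
It also fails if it takes over 64 s, if anything falls off the work surface, if the arm or the gripper's body presses on something with over 40 N, if the wrist force passes 120 N, or if a joint passes its speed limit or range.

## Robot

A 6-joint arm with a two-finger parallel gripper is mounted at the origin on the work surface. World frame = base frame: x ahead of the robot, y to its left, z up, the work surface at z = 0. Lengths are in mm, angles in rad, forces in N, time in s.
With the tool pointing down it reaches from about 400 to 825 mm from the base axis. Payload 7 kg.
Tool frame: the origin (TCP) lies at the very end of the fingers, on their centre line; the grasp point (between the pads) lies 19 mm behind it; z points along the fingers, y is the line along which they close (so a half turn about z gives the same grasp; the last joint's range is limited). The gripper opens to 88 mm and grips with 3 to 60 N. Pads are 19 mm wide; open, the fingers measure 130 mm over their backs; the gripper's body (78 mm by 193 mm) begins 47 mm behind the grasp point.
Start: joints at [1.389, 0.359, 0.012, 0, -1.224, -0.288], TCP at [305.582, 601.843, 226.561] pointing down, gripper open.
Joint ranges: [-3.07, 3.07], [-1.43, 2.12], [-1.02, 1.25], [-3.03, 1.67], [-3.05, -0], [-3.03, 3.03]. Speed limits (rad/s): [2.39, 2.39, 3.01, 3.14, 3.14, 3.14].

## Interface

Orientations are given as a unit quaternion [x, y, z, w].
In Python, from plant import bot gives the robot as it stands. Calls block until the motion is done:
- bot.move_ptp(position, orientation): joint-space move of the TCP to a pose.
- bot.line_to(position, velocity=150, ori=None): straight line of the TCP; ori=None keeps the orientation; velocity is the mean speed in mm/s.
- bot.move_joints(angles): joint-space move.
- bot.move_gripper(opening, force=None): finger opening in mm; force is the grip in N (None keeps the last); returns when the fingers have stopped.
- bot.pause(seconds).
- bot.solve_ik(position, orientation): joint angles nearest the present ones, or None.
- bot.read_state(): the state.
- bot.camera(name): name is "scene" or "top" or "wrist"; returns the picture (384x512x3 uint8, red, green, blue); there is no depth.
- bot.get_calibration(name): a dict with "fx", "fy", "cx", "cy" (pixels), "view" (4x4, takes a point from world to camera coordinates); the wrist camera has in their place "T_tool_cam" (4x4, takes a point from camera to tool coordinates, whose origin is the TCP and whose axes are the flange's). Camera axes: x right, y up, looking along -z (the intrinsics and any distortion apply to the point x, -y, -z); pixel columns grow to the right and rows downward; lengths in mm; the calibration is good to about 2 mm. The wrist camera is an equidistant fisheye: a pixel r from the principal point sees the ray r / f radians off the axis. A picture is of the moment at which its call begins: read the wrist's pose just before it. get_calibration takes no time and is no camera call.
A pose or a line that the arm cannot do raises bot.Unreachable and nothing moves.
- bot.close_job(): hands the job in; it is judged then, once.
The state is a dict: "t": time; "joint_pos": joint angles; "qvel": joint speeds; "tau": joint torques, N m; "tcp_pos": TCP position; "eef_rot": TCP orientation; "contact_force": force on the tool from outside, world axes, zero at the start; "moment": the same for the moment, N m; "width": finger opening in mm; "finger_force": force on a finger pad.
Only numpy, scipy, OpenCV 4.12 (cv2) and the standard library are available. Lean on these libraries where they do the work, as an engineer would, in place of code of your own. Each camera call takes 0.05 s, during which the arm holds its last target. There are 200 camera calls.

## Working session

There is one attempt and no reset: what is moved stays moved. The work goes in short steps, each a Python script; the robot and the scene stay as the last script left them, time stands still between calls to the robot, and variables do not carry over. Pictures are saved under pics/ and viewed, at most 10 in all, crops included, and the job is handed in when it is done.

```bash
ls; mkdir -p pics
python3 - <<'E'
from plant import bot
import cv2
for n in("scene","top"):
    cv2.imwrite(f"pics/{n}0.png",bot.camera(n)[:,:,::-1]); print(bot.get_calibration(n))
print(bot.get_calibration("wrist"));print(bot.read_state())
E
```

```text
pics
{'fx': 397.8886752361103, 'fy': 397.8886752361103, 'cx': 259.2497793290124, 'cy': 197.86815489804493, 'view': array([[-3.76303402e-01,  9.26416922e-01,  1.21423768e-02,
         1.28227716e+02],
       [-7.15555980e-01, -2.98928497e-01,  6.31364707e-01,
         2.86900480e+02],
       [ 5.88536651e-01,  2.28896137e-01,  7.75390978e-01,
        -1.59171178e+03],
       [ 0.00000000e+00,  0.00000000e+00,  0.00000000e+00,
         1.00000000e+00]])}
{'fx': 347.0807936016955, 'fy': 347.0807936016955, 'cx': 251.36307800276276, 'cy': 187.47264667508827, 'view': array([[ 1.04280591e-02, -9.99923422e-01, -6.66375833e-03,
         3.14085880e+01],
       [ 9.86368347e-01,  9.19178618e-03,  1.64295451e-01,
        -5.20453518e+02],
       [-1.64221617e-01, -8.28620297e-03,  9.86388665e-01,
        -1.17401819e+03],
       [ 0.00000000e+00,  0.00000000e+00,  0.00000000e+00,
         1.00000000e+00]])}
{'fx': 297.3186396354542, 'fy': 297.3186396354542, 'cx': 252.53632072528126, 'cy': 191.69440939672313, 'T_tool_cam': array([[-4.13253348e-04,  9.69932237e-01,  2.43374784e-01,
         6.510
[... 259 characters left out ...]
0e+00]])}
{'t': 0.1, 'joint_pos': array([ 1.38907920e+00,  3.59280174e-01,  1.12011758e-02, -2.83518091e-04,
       -1.22410408e+00, -2.88060224e-01]), 'qvel': array([ 0.00108337, -0.00084191,  0.00360528,  0.00125013, -0.00060554,
       -0.00015597]), 'tau': array([-1.69140367e-03, -5.84164810e+01,  2.93749845e+01,  7.01539323e+00,
        1.01023683e-02, -5.35058905e-05]), 'tcp_pos': array([305.42766801, 601.48487015, 225.76564628]), 'eef_rot': array([ 9.72528781e-01, -2.32781597e-01, -9.62522991e-05,  6.99480483e-04]), 'contact_force': array([-1.74492261, -0.19207963, -0.21070662]), 'moment': array([-0.02735665, -0.01805151, -0.09074014]), 'finger_force': 0.0, 'width': 87.45969632357172}
```

View pics/scene0.png

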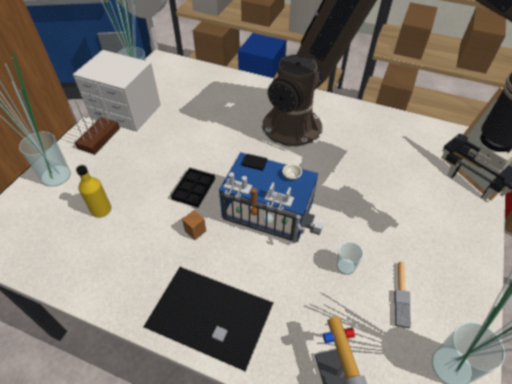

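View pics/top0.png

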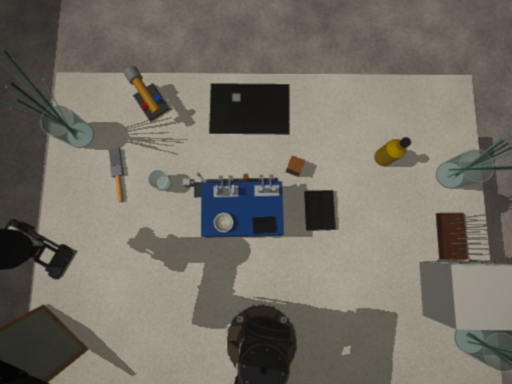

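The top view shows the box roof spanning roughly (202,180)–(284,237), its front facing away from the robot, the hinge at the left near (195,182), and the jar at (160,180). I'll enlarge both views.

Run:
```python
import cv2,numpy as np
a=cv2.imread("pics/top0.png")[160:250,180:300]; b=cv2.imread("pics/scene0.png")[145:245,210:330]
a=cv2.resize(a,None,fx=5,fy=5,interpolation=cv2.INTER_CUBIC)
b=cv2.resize(b,None,fx=5,fy=5,interpolation=cv2.INTER_CUBIC)
cv2.imwrite("pics/topc.png",a);cv2.imwrite("pics/scenec.png",b)
```

```text
(no output)
```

View pics/topc.png

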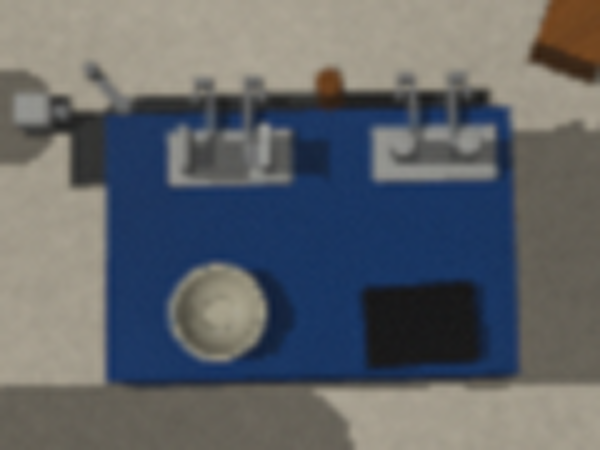

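View pics/scenec.png

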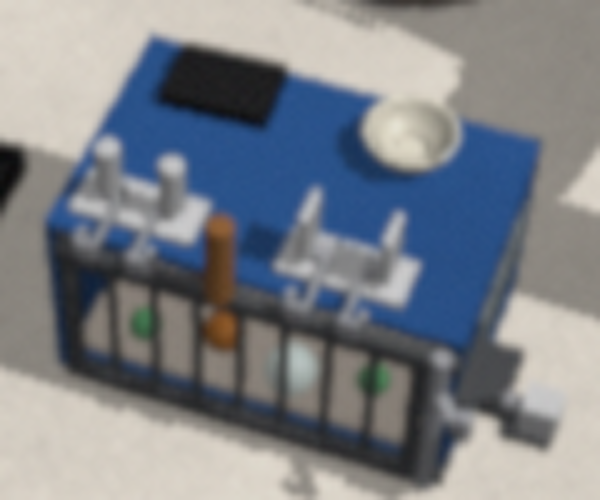

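```bash
cat > fit.py <<'E'
from plant import bot
import numpy as np
from scipy.optimize import least_squares
P=[(60,130,150),(60,-130,150),(-110,130,150),(-110,-130,150),(30,-44,198),(30,-86,198),(30,91,198),(30,39,198),(68,-15,205)]
top=[(106,112),(512,107),(107,382),(518,375),(403,143),(468,141),(183,126+0),(262,126),(329,72)]
sc=[(470,345),(50,225),(538,140),(152,38),(173,158),(108,142),(398,213),(315,190),(221,218)]
obs=[("top",i,180+(u+.5)/5-.5,160+(v+.5)/5-.5) for i,(u,v) in enumerate(top) if i not in(6,7)]
obs+=[("scene",i,210+(u+.5)/5-.5,145+(v+.5)/5-.5) for i,(u,v) in enumerate(sc)]
K={n:bot.get_calibration(n) for n in("top","scene")}
def proj(n,p):
    k=K[n];c=(k["view"]@np.r_[p,1])[:3]
    return np.array([k["cx"]-k["fx"]*c[0]/c[2],k["cy"]+k["fy"]*c[1]/c[2]])
def w(q,p):
    c,s=np.cos(q[2]),np.sin(q[2]);return np.array([q[0]+c*p[0]-s*p[1],q[1]+s*p[0]+c*p[1],p[2]])
def r(q): return np.concatenate([proj(n,w(q,P[i]))-(u,v) for n,i,u,v in obs])
s=least_squares(r,[540,0,0],loss="soft_l1");print(s.x);R=r(s.x).reshape(-1,2)
for o,e in zip(obs,R):print(o[:2],P[o[1]],e.round(2))
E
python3 fit.py
```

```text
[459.53942938  63.7683738   -6.25559861]
('top', 0) (60, 130, 150) [0.78 0.83]
('top', 1) (60, -130, 150) [0.71 0.36]
('top', 2) (-110, 130, 150) [0.23 0.37]
('top', 3) (-110, -130, 150) [1.25 0.31]
('top', 4) (30, -44, 198) [-4.06  0.48]
('top', 5) (30, -86, 198) [-3.3   0.63]
('top', 8) (68, -15, 205) [1.01 2.19]
('scene', 0) (60, 130, 150) [-3.08  0.5 ]
('scene', 1) (60, -130, 150) [-2.95 -0.68]
('scene', 2) (-110, 130, 150) [-0.77  0.31]
('scene', 3) (-110, -130, 150) [-1.51 -0.71]
('scene', 4) (30, -44, 198) [2.9  2.69]
('scene', 5) (30, -86, 198) [2.43 1.99]
('scene', 6) (30, 91, 198) [2.67 4.64]
('scene', 7) (30, 39, 198) [1.75 4.17]
('scene', 8) (68, -15, 205) [-2.08  1.27]
```

Catches are centred about y=−15 rather than 0; refit with that.

```bash
sed -i 's/(30,-44,198),(30,-86,198),(30,91,198),(30,39,198)/(30,-59,198),(30,-101,198),(30,76,198),(30,24,198)/; s/540,0,0/459,64,0/' fit.py; sed -i '/^s=/i ' fit.py; python3 fit.py
```

```text
[4.57852003e+02 6.81444234e+01 3.84904725e-02]
('top', 0) (60, 130, 150) [-0.81  1.77]
('top', 1) (60, -130, 150) [-0.87  0.44]
('top', 2) (-110, 130, 150) [-0.81  1.35]
('top', 3) (-110, -130, 150) [0.22 0.38]
('top', 4) (30, -59, 198) [-0.69  0.72]
('top', 5) (30, -101, 198) [0.07 0.72]
('top', 8) (68, -15, 205) [-0.67  2.67]
('scene', 0) (60, 130, 150) [-1.06  0.23]
('scene', 1) (60, -130, 150) [-1.36 -0.25]
('scene', 2) (-110, 130, 150) [ 0.49 -0.07]
('scene', 3) (-110, -130, 150) [-0.57 -0.48]
('scene', 4) (30, -59, 198) [-0.28  1.51]
('scene', 5) (30, -101, 198) [-0.76  0.94]
('scene', 6) (30, 76, 198) [-0.55  3.02]
('scene', 7) (30, 24, 198) [-1.44  2.73]
('scene', 8) (68, -15, 205) [-0.17  1.42]sed: -e expression #1, char 7: expected \ after 'a', 'c' or 'i'
```

```bash
cat > h.py <<'E'
from plant import bot
import numpy as np
from scipy.spatial.transform import Rotation as Rn
def q(psi): return [np.cos(psi/2),np.sin(psi/2),0,0]
def bx(B,p):
    c,s=np.cos(B[2]),np.sin(B[2]);return [B[0]+c*p[0]-s*p[1],B[1]+s*p[0]+c*p[1],p[2]]
E
python3 - <<'E'
from h import *
import cv2
B=[457.85,68.14,.0385]
for th in(0,.8,1.6):
  for e in(-np.pi/2,0,np.pi/2):
    p=bx(B,(68+135*np.sin(th),120-135*np.cos(th),172))
    j=bot.solve_ik(p,q(B[2]+th+e)); print(th,e,None if j is None else np.round(j,2))
bot.move_ptp(bx(B,(30,-15,280)),q(B[2])); bot.pause(.3)
s=bot.read_state(); print(s["t"],s["tcp_pos"],s["eef_rot"],s["joint_pos"],s["contact_force"])
im=bot.camera("wrist"); np.savez("w1.npz",p=s["tcp_pos"],r=s["eef_rot"]); cv2.imwrite("pics/w1.png",cv2.resize(im[:,:,::-1],(800,600),interpolation=cv2.INTER_CUBIC))
E
```

```text
0 -1.5707963267948966 [ 0.48  0.16 -0.39  0.   -1.02 -0.44]
0 0 [ 0.48  0.16 -0.39  0.   -1.02  1.13]
0 1.5707963267948966 [ 0.48  0.16 -0.39  0.   -1.02  2.7 ]
0.8 -1.5707963267948966 [ 0.47  0.32 -0.17  0.   -1.08  0.37]
0.8 0 [ 0.47  0.32 -0.17  0.   -1.08  1.94]
0.8 1.5707963267948966 [ 0.47  0.32 -0.17  0.   -1.08 -2.77]
1.6 -1.5707963267948966 [ 0.58  0.41 -0.04  0.   -1.12  1.06]
1.6 0 [ 0.58  0.41 -0.04  0.   -1.12  2.63]
1.6 1.5707963267948966 [ 0.58  0.41 -0.04  0.   -1.12 -2.08]
2.4833 [488.46071985  54.62439589 279.8863349 ] [ 9.99809610e-01  1.95121401e-02 -1.11321491e-04  9.06184363e-05] [ 5.12293274e-01  1.90098531e-02 -2.93140872e-01  5.71007120e-05
 -1.25892749e+00  1.09751228e+00] [ 0.08345611 -0.14191237 -0.9532502 ]
```

View pics/w1.png

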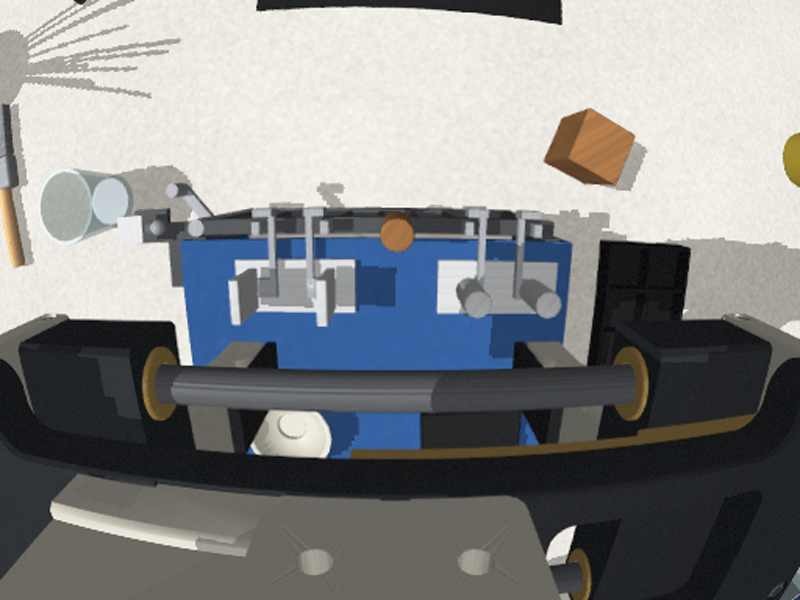

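Wrist view: post top at (397,232), round peg tops (475,303)/(543,304), flat plate tops about (236,302)/(322,302), roof front corners (182,240)/(571,240). Jar top at left (80,200), clear of the box.

```bash
cat >> h.py <<'E'
def ray(uv,p,r,z,scale=1.5625):
    k=bot.get_calibration("wrist");x,y=((uv[0]+.5)/scale-.5-k["cx"])/k["fx"],((uv[1]+.5)/scale-.5-k["cy"])/k["fy"]
    t=np.hypot(x,y);d=np.array([x*np.sinc(t/np.pi),-y*np.sinc(t/np.pi),-np.cos(t)])
    T=k["T_tool_cam"];R=Rn.from_quat(r).as_matrix()
    o=R@T[:3,3]+p;d=R@T[:3,:3]@d
    return o+d*(z-o[2])/d[2]
E
python3 - <<'E'
from h import *
w=np.load("w1.npz")
for n,uv,z in[("post",(397,232),205),("rl",(475,303),198),("rr",(543,304),198),("fl",(236,302),198),("fr",(322,302),198),("c+",(182,240),150),("c-",(571,240),150)]:
    print(n,ray(uv,w["p"],w["r"],z).round(1))
E
```

```text
post [530.1  55.1 205. ]
rl [493.   11.4 198. ]
rr [493.9 -27.4 198. ]
fl [488.5 142.9 198. ]
fr [490.4  93.9 198. ]
c+ [516.9 198.2 150. ]
c- [525.9 -59.4 150. ]
```

Run:
```python
from h import *
import cv2
Q=q(.034); M=np.array([491.5,55.4]); d=np.array([-np.sin(.034),np.cos(.034)])
def rep(n): s=bot.read_state();print(n,round(s["t"],2),s["tcp_pos"].round(1),s["width"],s["finger_force"],s["contact_force"].round(1))
for n,o in(("round",-65),("flat",65)):
    x,y=M+o*d
    bot.move_gripper(88,30)
    bot.move_ptp([x,y,260],Q); bot.line_to([x,y,168],100); rep(n+" down")
    bot.move_gripper(30,30); bot.pause(.4); rep(n+" closed")
    if n=="round" and bot.read_state()["width"]>37.5: break
    bot.move_gripper(80); bot.line_to([x,y,270],150); rep("up")
s=bot.read_state();np.savez("w2.npz",p=s["tcp_pos"],r=s["eef_rot"])
cv2.imwrite("pics/w2.png",cv2.resize(bot.camera("wrist")[:,:,::-1],(800,600),interpolation=cv2.INTER_CUBIC))
```

```text
round down 4.19 [494.2  -9.4 168.6] 87.41251294073226 0.0 [ 0.6 -0.6 -0.5]
round closed 5.49 [493.8 -10.8 168.5] 34.327348242634265 30.017227828502655 [ 0.6 -7.5  3.5]
up 7.25 [493.1  -9.6 269.1] 80.02609922542769 0.0 [-0.1  0.  -0. ]
flat down 9.32 [489.7 120.5 168.6] 87.85279788522298 0.0 [ 0.5 -0.1 -0.5]
flat closed 10.62 [489.3 119.1 168.4] 34.96205558677281 30.00998854637146 [ 0.4 -6.4  3.7]
up 12.37 [488.7 120.2 269.1] 80.0493016600809 0.0 [ 0.4 -0.2 -1. ]
```

View pics/w2.png

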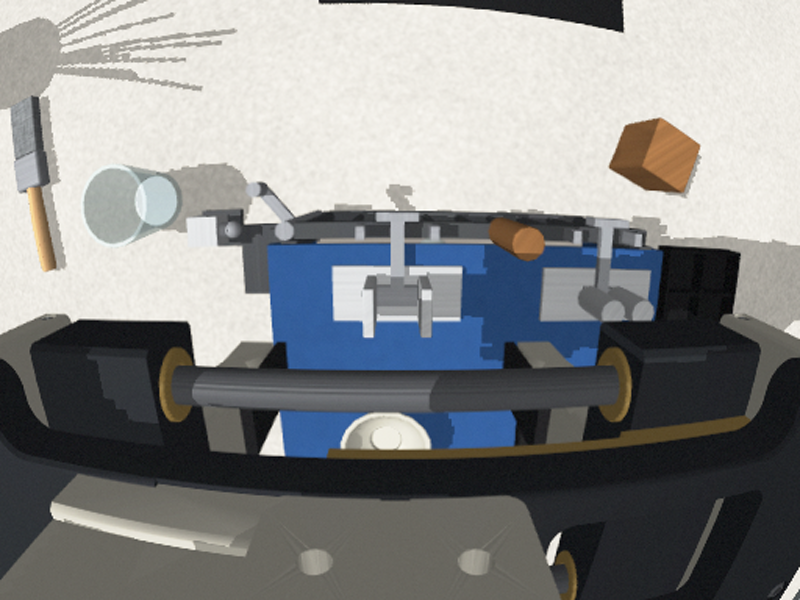

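Both catches are squeezed in, and all four grips stay in. In the picture the flat plates are at (368,305)/(427,305) and the round pegs at (612,305)/(642,303), with the gate still shut. Now the post.

```bash
cat > g.py <<'E'
from h import *
yw=.034; M=np.array([491.3,53.8]); B=[*(M-np.array([[np.cos(yw),-np.sin(yw)],[np.sin(yw),np.cos(yw)]])@[30,-15]),yw]
H=np.array(bx(B,(68,120,0)))[:2]
def pose(th,z=172): return bx(B,(68+135*np.sin(th),120-135*np.cos(th),z)),q(yw+th-np.pi/2)
def rep(n):
    s=bot.read_state();d=s["tcp_pos"][:2]-H
    print(n,round(s["t"],2),s["tcp_pos"].round(1),"th",round(np.arctan2(d[1],d[0])-yw+np.pi/2,3),"r",np.hypot(*d).round(1),"w",round(s["width"],1),s["contact_force"].round(1));return s
E
python3 - <<'E'
from g import *
p,o=pose(0,270); bot.move_gripper(60,40); bot.move_ptp(p,o)
bot.line_to(pose(0)[0],100); rep("down")
bot.move_gripper(10,40); bot.pause(.2); s=rep("grip")
if 14<s["width"]<20:
    for th in np.arange(.1,.41,.1):
        p,o=pose(th); bot.line_to(p,80,o); rep(th)
E
```

```text
down 15.43 [529.7  55.2 172.6] th 0.003 r 134.9 w 60.0 [0.1 1.3 0.4]
grip 16.38 [529.2  55.1 172. ] th -0.001 r 135.0 w 17.0 [-1.6 -0.2  0.7]
0.1 16.7 [542.8  56.2 172. ] th 0.1 r 135.1 w 17.3 [-1.8  0.5  2.1]
0.2 17.02 [555.7  58.6 172. ] th 0.198 r 135.0 w 17.1 [-1.3 -0.4  2.4]
0.30000000000000004 17.33 [568.5  62.3 172. ] th 0.296 r 135.0 w 17.3 [-0.1 -1.5  2. ]
0.4 17.65 [581.   67.3 172. ] th 0.396 r 135.0 w 16.7 [-0.5 -1.5  2.2]
```

Post gripped, forces small and radius consistent; continue through the detent.

Run:
```python
from g import *
import cv2
for th in np.r_[np.arange(.5,1.55,.1),1.6]:
    p,o=pose(th); bot.line_to(p,60,o); s=rep(round(th,2))
    if s["width"]<14: print("LOST");break
bot.pause(1.0); rep("end")
cv2.imwrite("pics/t3.png",cv2.resize(bot.camera("scene")[120:260,180:380,::-1],(800,560),interpolation=cv2.INTER_CUBIC))
```

```text
0.5 18.02 [593.   73.5 172. ] th 0.496 r 135.0 w 17.1 [-0.2 -2.4  0.3]
0.6 18.4 [604.3  81.  172. ] th 0.597 r 135.0 w 17.2 [-0.3 -3.4  1.1]
0.7 18.77 [614.   88.5 172. ] th 0.687 r 135.2 w 17.5 [-3.1 -5.4  2.2]
0.8 19.15 [624.8  99.3 172. ] th 0.801 r 135.1 w 17.1 [ 2.2 -2.3 -0.5]
0.9 19.52 [633.7 110.3 172.1] th 0.906 r 135.1 w 17.2 [ 4.4 -1.4 -1.2]
1.0 19.9 [641.5 122.5 172.1] th 1.013 r 134.9 w 17.4 [ 5.   5.2 -2.6]
1.1 20.27 [646.8 132.3 172.1] th 1.095 r 135.1 w 17.4 [ 2.8 -4.6  0. ]
1.2 20.65 [652.  144.9 172. ] th 1.196 r 135.1 w 17.2 [ 2.8 -4.2  0.1]
1.3 21.02 [655.9 157.9 172.1] th 1.297 r 135.1 w 17.3 [ 3.9 -4.1  0.9]
1.4 21.4 [658.5 171.2 172.1] th 1.397 r 135.1 w 17.0 [ 4.3 -4.1  0.1]
1.5 21.77 [659.7 184.6 172.1] th 1.497 r 135.1 w 16.9 [ 4.9 -3.4 -0.9]
1.6 22.15 [659.6 198.2 172.1] th 1.597 r 135.2 w 17.5 [ 6.1 -3.3 -1.1]
end 23.15 [659.6 197.9 172.1] th 1.595 r 135.1 w 17.4 [ 5.5 -3.2 -1.3]
```

View pics/t3.png

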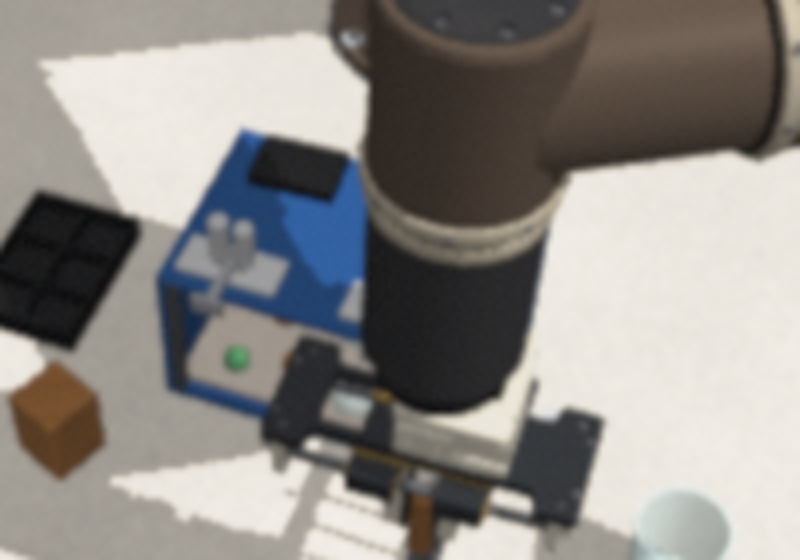

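The picture shows the box front open, the gripper holding the post at (420,510), and the round pegs still pinched at (230,235). The jar at (685,520) and the block are undisturbed.

```bash
python3 -c "
from plant import bot
print(bot.close_job())"
```

```text
the job is handed in; nothing more can be done
None
```

The job is handed in: I squeezed the round-grip catch and then the flat-grip catch fully in, and swung the gate past its detent; the gripper is holding it open by its post at about 1.6 rad (91°), and none of the other things I could see had moved (the verdict was not returned).

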